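# Seat the capsule tray on its stand's pin

### The job

Pick up the loose wooden capsule tray and fit it on the metal stand that is screwed to the worktop, its length along the stand's rail: rest the tray lightly on the brass pin, slide it along the slot until the hole in its middle comes over the pin and it drops, and leave it lying fully home and flat on the rail, in line with it. Be gentle, never bear down hard on the stand, and leave the other things where they are.

Things in the scene. Friction and masses are not known exactly. Their poses are not given: they have to be found in the camera images.
- tray: Loose wooden capsule tray lying flat on the worktop: a plate 140 long (own x) x 60 wide (own y) x 18 thick (own z, up), 0.19 to 0.35 kg. Origin: centre of its underside. A vertical 14 mm through hole lies in its middle. Two brass rings (45 across, 4 high) stand on top, 44 either side of the hole along x. Grip it across the 60 mm width, at the middle; either way round will do.
- hole (a point): Middle of the tray's top face, 18 mm above its underside: the mouth of the round 14 mm through hole (no useful lead-in at its lower edge). Gripped loosely, the tray can pivot between the fingers when it bears on the pin far from them.
- stand: Metal stand, fixed to the worktop. Origin: centre of its underside, z up. A foot 132 (own x) x 72 (own y) x 6 high carries a rail 116 (x) x 36 (y) whose flat top, the deck, is 25 mm above the worktop. The tray belongs flat on the deck, its x along the stand's x (either way round), the pin in its hole (2 mm play all round).
- deck (a point): Middle of the deck, amid a dark slot along the stand's x. A brass pin, 10 mm thick, rises 10 mm above the deck (tip 35 mm above the worktop, 1.5 mm chamfer). It is clamped fast in the slot, at own y = 0 but at an unknown own x, -30 to +30 mm, new each time and not measured. Slid on its tip the tray's underside is 35 mm above the worktop; home, 25 mm.
- cup_empty: Bystander: empty glass coffee cup with handle, 88x119x78, at the right (sizes in mm). Origin at the centre of its underside.
- frother: Bystander: black ribbed milk jug, 92x91x194, beside the coffee machine (sizes in mm). Origin at the centre of its underside.
- espresso_cup: Bystander: cream espresso cup with handle, 59x88x55 (sizes in mm). Origin at the centre of its underside.
- tea_box: Bystander: small red tea carton, 51x64x68 (sizes in mm). Origin at the centre of its underside.
- honey_jar: Bystander: honey jar with yellow lid, 57x61x95 (sizes in mm). Origin at the centre of its underside.
- salt: Bystander: salt shaker with grey top, 44x44x90 (sizes in mm). Origin at the centre of its underside.
Mind the look-alikes: they are no part of the job. Of the things that look like the stand, the larger one is meant.

How it is judged:
By the outcome, as a careful person would: the job done as asked, in the order asked, and still so for the second after the job is handed in, with the robot touching nothing.
It also fails if it takes over 72 s, if anything falls off the work surface, if the arm or the gripper's body presses on something with over 40 N, if the wrist force passes 120 N, or if a joint passes its speed limit or range.

### The arm

A 6-joint arm with a two-finger parallel gripper is mounted at the origin on a cart in front of the work surface, level with it; the furniture and walls round the work are solid. World frame = base frame: x ahead of the robot, y to its left, z up, the work surface at z = 0. Lengths are in m, angles in rad, forces in N, time in s.
With the tool pointing down it reaches from about 0.25 to 0.725 m from the base axis. Payload 4 kg.
Tool frame: the origin (TCP) lies midway between the tips of the shut fingers; the grasp point (between the pads) lies 19 mm behind it; z points along the fingers, y is the line along which they close (so a half turn about z gives the same grasp; the last joint's range is limited). The gripper opens to 85 mm and grips with 20 to 120 N. Pads are 22 mm wide; open, the fingers measure 114 mm over their backs; the gripper's body (76 mm by 85 mm) begins 54 mm behind the grasp point. The pads swing forward as they close: fully open they stand 13 mm farther back than shut.
Start: joints at [1.326, 0.241, 0.005, 1.335, 0, 1.571], TCP at [0.121, 0.485, 0.231] pointing down, gripper open.
Joint ranges: [-2.72, 2.72], [-1.05, 1.87], [-1.09, 1.28], [-1.99, 2.15], [-1.42, 1.44], [-3.14, 3.14]. Speed limits (rad/s): [2.79, 2.79, 3.14, 3.14, 3.14, 3.14].

### API

Orientations are given as a unit quaternion [x, y, z, w].
In Python, from workcell import get_obs, camera, job_done, silhouettes gives the robot as it stands. The module is installed in compiled form; this text tells all that it offers.
- The arm moves only by the tool drive_tool, never from a script. Its argument "increments" is a list of rows, each a list of 3 entries, a list of its own where there are three numbers: the shift along the world's x, y, z in mm, then the turn, a rotation vector about the world's x, y, z in degrees, then the opening, from 0 (shut) to 1 (fully open). A call has 1 to 8 rows; each row shifts and turns the commanded pose from where the row before left it; what a row does not reach is not made up. A row lasts 1/12 s, in which the tool goes at most 41.7 mm and 7.16 degrees, less where a joint would pass 70% of its speed; a pose out of reach is approached as far as the arm can. A call is refused whole if a number of a shift passes 41.7 or a number of a turn 7.16, either way. A call with a gripper value outside its range is refused whole. The fingers move at their own pace and stop on an object; the grip force is fixed at half the most. Time passes only in rows, so rows that do not move let the fingers close. It gives the time, the measured TCP pose, the force, the opening and the grip force at its end, in the units of the state.
- get_obs(): the state, without advancing time (a new reading comes with each control period).
- camera(name): name is "scene" or "top"; returns a dict with "image" (384x512x3 uint8, red, green, blue), "K" (3x3 intrinsics, pixels), "view" (4x4, takes a point from world to camera coordinates). Camera axes: x right, y down, z forward; pixel columns grow to the right and rows downward; lengths in m; the calibration is good to about 2 mm. A picture is of the moment at which its call begins. There is no depth.
- job_done(): hands the job in; it is judged then, once.
Trained networks look in a picture, given as the dict that the camera call returned (one of the last four; its "shot" number tells which), for a name from the list of things; names that differ only in an ending like _2 or _b are one class to them, and where a whole thing is asked for, a point or a joint stands for the part that bears it (a point fixed in the world has none). Each returns a list of dicts, best first, with "conf" (0 to 1); they miss things now and then, are a little off and sometimes report something else, mostly with a low value. They report only what shows in the picture. A call takes as long as a camera call. They do not tell look-alikes from the thing itself.
- silhouettes(query, picture): "region" (384x512 bool, what is visible of it) and "bbox" ([left, top, right, bottom] in pixels, round what is visible of it).
The state is a dict: "clock": time; "joint_pos": joint angles; "joint_vel": joint speeds; "tau": joint torques, N m; "eef_pos": TCP position; "tool_rot": TCP orientation; "ft_force": force on the tool from outside, world axes, zero at the start; "ft_torque": the same for the moment, N m; "grip_width": finger opening in m; "grasp_force": force on a finger pad.
Only numpy, scipy, OpenCV 4.12 (cv2) and the standard library are available. Lean on these libraries where they do the work, as an engineer would, in place of code of your own. Each camera call takes 0.05 s, during which the arm holds its last target. There are 200 camera calls.

## Working session

There is one attempt and no reset: what is moved stays moved. The work goes in short steps, Python scripts to look and compute and a tool call to move; the robot and the scene stay as the last step left them, time stands still between calls to the robot, and variables do not carry over. Pictures are saved under pics/ and viewed, at most 10 in all, crops included, and the job is handed in when it is done.

Besides the shell and the picture viewer there is one more tool, called after ">>>" in YAML: its name, and indented under it one key for each argument. drive_tool: Moves the arm, as the interface text tells. Its arguments: {"type":"object","properties":{"increments":{"type":"array"}},"required":["increments"]}

```bash
mkdir -p pics
python3 - <<'E'
from workcell import *
import cv2,numpy as np
print({k:np.round(v,3) if not isinstance(v,dict) else v for k,v in get_obs().items()})
for n in("top","scene"):
    c=camera(n); cv2.imwrite(f"pics/{n}0.png",c["image"][:,:,::-1]); print(n,c["K"].tolist(),np.round(c["view"],4).tolist())
    for q in("tray","stand"):
        for d in silhouettes(q,c): print(q,d["conf"],d["bbox"],d["region"].sum())
E
```

```text
{'clock': np.float64(0.0), 'joint_pos': array([1.326, 0.241, 0.004, 1.335, 0.   , 1.571]), 'joint_vel': array([-0.001,  0.001, -0.001, -0.   ,  0.   , -0.   ]), 'tau': array([-1.0000e-03, -3.7232e+01,  2.5241e+01,  1.7000e-02, -0.0000e+00,
       -0.0000e+00]), 'eef_pos': array([0.121, 0.484, 0.23 ]), 'tool_rot': array([ 0.122,  0.993, -0.001, -0.   ]), 'ft_force': array([ 0.023,  0.516, -0.158]), 'ft_torque': array([-0.048, -0.019,  0.04 ]), 'grasp_force': np.float64(0.0), 'grip_width': np.float64(0.085)}
top [[350.5080044054567, 0.0, 255.63926416880162], [0.0, 350.5080044054567, 192.89259025267864], [0.0, 0.0, 1.0]] [[0.0242, -0.9997, -0.0002, -0.1352], [-0.9859, -0.0239, -0.1656, 0.6068], [0.1655, 0.0042, -0.9862, 0.7895], [0.0, 0.0, 0.0, 1.0]]
tray 0.64 [225.9, 216.8, 272.6, 280.1] 1491
stand 0.92 [152.4, 192.8, 196.0, 220.1] 777
stand 0.64 [140.7, 246.7, 197.2, 275.1] 1614
scene [[379.6472578297927, 0.0, 254.42912839334412], [0.0, 379.6472578297927, 195.63215718641678], [0.0, 0.0, 1.0]] [[-0.6146, -0.7888, -0.0133, 0.3046], [-0.4383, 0.3554, -0.8256, 0.3439], [0.6559, -0.5015, -0.5642, 0.4433], [0.0, 0.0, 0.0, 1.0]]
tray 0.97 [262.0, 214.9, 338.4, 261.9] 1723
stand 0.76 [192.7, 266.1, 277.0, 329.0] 2436
stand 0.59 [174.6, 237.5, 223.4, 268.2] 819
stand 0.56 [112.6, 169.9, 142.0, 221.0] 1133
```

Run:
```python
import cv2
t=cv2.imread("pics/top0.png");s=cv2.imread("pics/scene0.png")
cv2.imwrite("pics/v1.png",cv2.resize(t[160:310,110:310],None,fx=4,fy=4,interpolation=2))
cv2.imwrite("pics/v2.png",cv2.resize(s,(800,600),interpolation=2))
```

```text
(no output)
```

View pics/v1.png

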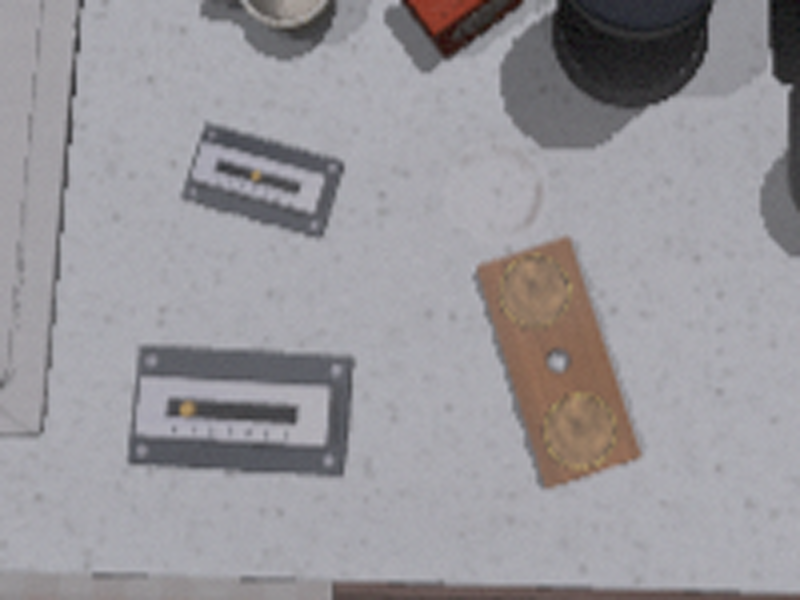

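View pics/v2.png

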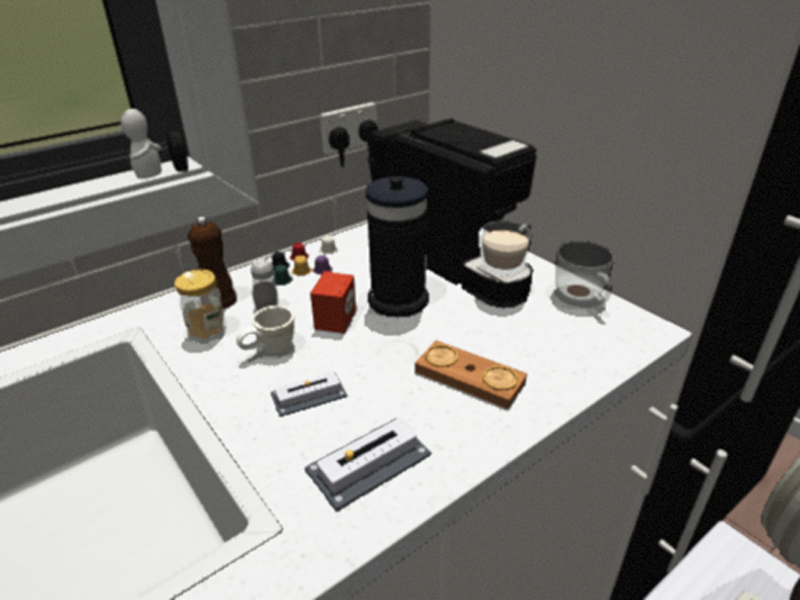

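View pics/top0.png

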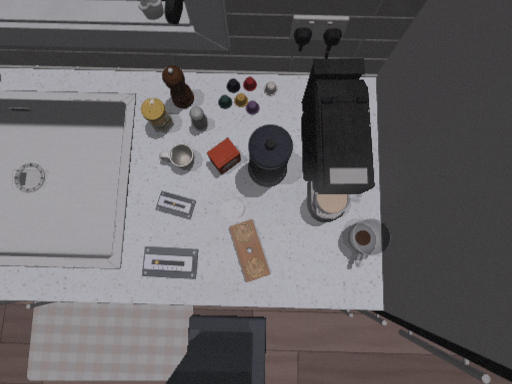

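The top view shows the large stand at px (140–197, 246–275), with its pin at about (156.8, 262.2). The tray is at (229–270, 219–282), with its hole at about (249.5, 250). The smaller look-alike is at (176, 205).

```bash
cat > h.py <<'E'
from workcell import *
import cv2,numpy as np
from scipy.optimize import minimize
def proj(c,P):
    P=np.atleast_2d(P); q=P@c["view"][:3,:3].T+c["view"][:3,3]; q=q@c["K"].T; return q[:,:2]/q[:,2:]
def ray(c,uv,z):
    R=c["view"][:3,:3];o=-R.T@c["view"][:3,3]; d=R.T@np.linalg.solve(c["K"],[uv[0],uv[1],1]); return (o+d*(z-o[2])/d[2])[:2]
def box(lx,ly,z0,z1): return np.array([[x,y,z] for z in(z0,z1) for x in(-lx/2,lx/2) for y in(-ly/2,ly/2)])
TRAY=[box(.14,.06,0,.018)]; STAND=[box(.132,.072,0,.006),box(.116,.036,0,.025)]
def W(P,p):
    c,s=np.cos(p[2]),np.sin(p[2]); return P@np.array([[c,s,0],[-s,c,0],[0,0,1]])+[p[0],p[1],p[3] if len(p)>3 else 0]
def mask(c,parts,p):
    m=np.zeros((384*4,512*4),np.uint8)
    for b in parts:
        h=cv2.convexHull((((proj(c,W(b,p))+.5)*4-.5)*16).astype(np.float32)); cv2.fillConvexPoly(m,np.round(h).astype(np.int32),255,shift=4)
    return cv2.resize(m,(512,384),interpolation=cv2.INTER_AREA)/255.
def fit(cs,regs,parts,p0,fix=()):
    f=lambda p:sum(np.abs(mask(c,parts,list(p)+list(fix))-r).sum()/r.sum() for c,r in zip(cs,regs))
    best=min((minimize(f,p0,method="Nelder-Mead",options=dict(initial_simplex=np.array(p0)+np.vstack([np.zeros(3),s*np.diag([.01,.01,.1])]),xatol=1e-5,fatol=1e-5)) for s in(1,-.6)),key=lambda r:r.fun)
    return best.x,best.fun
E
python3 - <<'E'
from h import *
ct,cs=camera("top"),camera("scene")
cr=lambda u,v:(u/4+110-.375,v/4+160-.375)
for n,z,pts in(("tray",.018,[(475,268),(570,237),(640,457),(545,488)]),("foot",.006,[(138,345),(354,356),(343,476),(129,463)]),("deck",.025,[(137,377),(331,386),(327,448),(135,434)]),("hole",.018,[(558,360)]),("pin",.035,[(188,409)])):
    P=np.array([ray(ct,cr(*q),z) for q in pts]); print(n,P.round(4).tolist(),P.mean(0).round(4))
cand={}
for q in("tray","stand"):
    cand[q]=[[d for d in silhouettes(q,c)] for c in(ct,cs)]
for q,parts,p0 in(("tray",TRAY,None),("stand",STAND,None)):
    dt=max(cand[q][0],key=lambda d:d["region"].sum());ds=max(cand[q][1],key=lambda d:d["region"].sum())
    b=dt["bbox"];xy=ray(ct,((b[0]+b[2])/2,(b[1]+b[3])/2),.01)
    yaw=.25 if q=="tray" else 1.55
    for cc,rr in(([ct],[dt["region"]]),([cs],[ds["region"]]),([ct,cs],[dt["region"],ds["region"]])):
        print(q,fit(cc,rr,parts,[*xy,yaw]))
E
```

```text
tray [[0.5299, -0.0556], [0.5503, -0.1133], [0.4193, -0.1586], [0.3998, -0.1022]] [ 0.4748 -0.1074]
foot [[0.4784, 0.1511], [0.4749, 0.0178], [0.4029, 0.0208], [0.4075, 0.1511]] [0.4409 0.0852]
deck [[0.4592, 0.1443], [0.4568, 0.0276], [0.4204, 0.028], [0.4258, 0.1429]] [0.4405 0.0857]
hole [[0.4755, -0.1079]] [ 0.4755 -0.1079]
pin [[0.4415, 0.1096]] [0.4415 0.1096]
tray (array([ 0.47597723, -0.1071373 ,  0.34614374]), np.float64(0.04243516330970782))
tray (array([ 2.39739618, -4.18340889, 13.81257766]), np.float64(1.0))
tray (array([ 0.47582066, -0.10746044,  0.3437182 ]), np.float64(2.3495449970982563))
stand (array([ 0.72431853, -0.15307377,  2.99945577]), np.float64(0.32785659545038226))
stand (array([ 3.20792964, -4.54346606, 17.70925926]), np.float64(1.0))
stand (array([ 0.72507321, -0.15436793,  2.98082859]), np.float64(1.7086683450813176))
```

Run:
```python
from h import *
ct,cs=camera("top"),camera("scene")
for q,parts,p0 in(("tray",TRAY,[.4757,-.1075,.345]),("stand",STAND,[.4407,.0855,1.54])):
    R=[]
    for c in(ct,cs):
        ds=silhouettes(q,c); m=mask(c,parts,p0)
        R.append(max((d["region"] for d in ds),key=lambda r:(m*r).sum(),default=None))
    for k in([0],[1],[0,1]):
        try: print(q,k,*fit([[ct,cs][i] for i in k],[R[i] for i in k],parts,p0))
        except Exception as e: print(e)
# overlay
for c,n in((ct,"t"),(cs,"s")):
    im=cv2.resize(c["image"][:,:,::-1],None,fx=4,fy=4,interpolation=2)
    for parts,p in((TRAY,[.4757,-.1075,.345]),(STAND,[.4407,.0855,1.54])):
        for b in parts:
            for o in(b[4:],):
                P=((proj(c,W(o,p))+.5)*4-.5)[[0,1,3,2]]; cv2.polylines(im,[P.round().astype(int)],True,(0,255,0),1)
    for P in([.4415,.1096,.035],[.4757,-.1075,.018]): cv2.circle(im,tuple(int(v) for v in ((proj(c,P)[0]+.5)*4).round()),3,(255,0,255),1)
    cv2.imwrite(f"pics/o{n}.png",im[840:1160,540:1120] if n=="t" else im[840:1330,740:1380])
```

```text
tray [0] [ 0.47655982 -0.10768333  0.33889757] 0.056614918396959306
tray [1] [ 0.47562663 -0.10733603  0.35010046] 0.03819429802984515
tray [0, 1] [ 0.47605649 -0.10770302  0.33997765] 0.09956001291071856
stand [0] [0.44165878 0.08639993 1.53640171] 0.04618873319283716
stand [1] [0.44085411 0.08671418 1.55192316] 0.03162068992595036
stand [0, 1] [0.44136965 0.08657487 1.54280366] 0.08431147040860365
```

View pics/os.png

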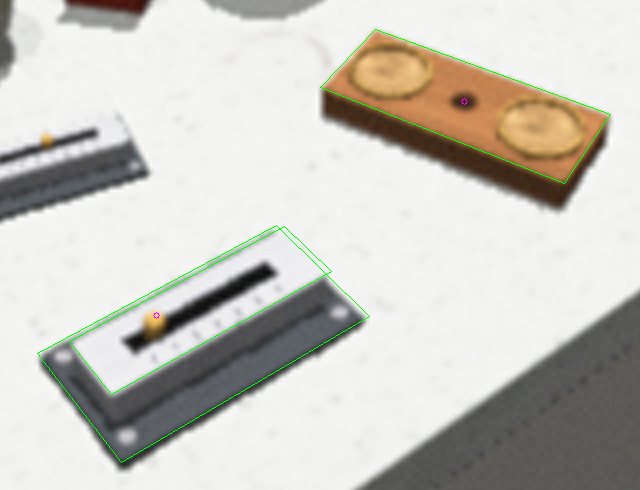

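View pics/ot.png

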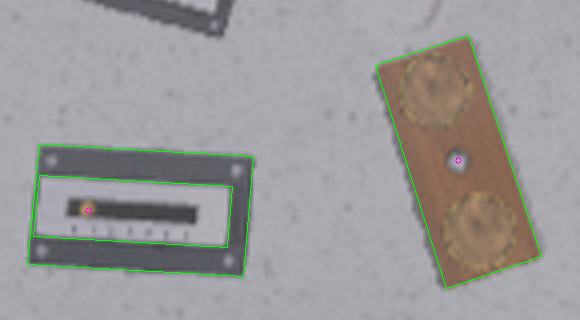

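Both overlays fit. The tray is at (0.476, -0.1075), yaw 0.343. The stand is at (0.441, 0.086), yaw 1.543, and its pin is near (0.4415, 0.110). Next I'll move over the tray.

>>> drive_tool:
  increments:
    - [[20,-34,-4],[0,0,7],1]
    - [[20,-34,-4],[0,0,7],1]
    - [[20,-34,-4],[0,0,7],1]
    - [[20,-34,-4],[0,0,7],1]
    - [[20,-34,-4],[0,0,5.7],1]
    - [[21,-35,-4],[0,0,0],1]
    - [[21,-35,-4],[0,0,0],1]
    - [[21,-35,-4],[0,0,0],1]

```text
clock: 1.57
eef_pos: [0.2811, 0.2154, 0.2003]
tool_rot: [-0.16, 0.987, 0.0, 0.001]
ft_force: [0.6, 0.1, 0.4]
grip_width: 0.0853
grasp_force: 0.0
```

>>> drive_tool:
  increments:
    - [[21,-35,-4],[0,0,0],1]
    - [[21,-35,-4],[0,0,0],1]
    - [[21,-35,-4],[0,0,0],1]
    - [[21,-35,-4],[0,0,0],1]
    - [[21,-35,-4],[0,0,0],1]
    - [[21,-35,-4],[0,0,0],1]
    - [[21,-35,-4],[0,0,0],1]
    - [[21,-35,-4],[0,0,0],1]

```text
clock: 2.23
eef_pos: [0.4493, -0.0652, 0.1682]
tool_rot: [-0.159, 0.987, -0.0, 0.0]
ft_force: [0.6, 0.8, 0.6]
grip_width: 0.0853
grasp_force: 0.0
```

>>> drive_tool:
  increments:
    - [[10,-20,-20],[0,0,0],1]
    - [[0,0,0],[0,0,0],1]
    - [[0,0,0],[0,0,0],1]

```text
clock: 2.48
eef_pos: [0.4578, -0.084, 0.1469]
tool_rot: [-0.158, 0.987, 0.001, -0.001]
ft_force: [-0.1, 0.1, 0.1]
grip_width: 0.0854
grasp_force: 0.0
```

>>> drive_tool:
  increments:
    - [[9,-12,-30],[0,0,0.7],1]
    - [[9,-11.5,-30],[0,0,0.7],1]
    - [[0,0,-20],[0,0,0],1]
    - [[0,0,0],[0,0,0],1]
    - [[0,0,0],[0,0,0],1]
    - [[0,0,0],[0,0,0],1]

```text
clock: 2.98
eef_pos: [0.4772, -0.1058, 0.0697]
tool_rot: [-0.172, 0.985, -0.0, 0.001]
ft_force: [0.7, -0.5, -0.1]
grip_width: 0.0854
grasp_force: 0.0
```

Run:
```python
from workcell import *
import numpy as np
P=[];Q=[]
for i in range(6):
    camera("top"); o=get_obs(); P.append(o["eef_pos"]);Q.append(o["tool_rot"])
q=np.mean(Q,0); print(np.mean(P,0),np.std(P,0),2*np.arctan2(q[1],q[0])-np.pi/2,o["clock"],o["joint_pos"])
```

```text
[ 0.47764318 -0.10626789  0.06988725] [0.00022432 0.00016337 0.00032817] 1.9155211993282775 3.2833 [-2.19520276e-01  3.53561073e-01 -2.92607732e-01  9.22500780e-01
  6.30466281e-05 -5.63780811e-01]
```

>>> drive_tool:
  increments:
    - [[-1.5,-1.2,-25],[0,0,0],1]
    - [[0,0,-25],[0,0,0],1]
    - [[0,0,-12],[0,0,0],1]
    - [[0,0,-8],[0,0,0],1]
    - [[0,0,0],[0,0,0],1]
    - [[0,0,0],[0,0,0],1]

```text
clock: 3.78
eef_pos: [0.4753, -0.1078, -0.0016]
tool_rot: [-0.171, 0.985, -0.0, 0.0]
ft_force: [-0.1, 0.1, -0.0]
grip_width: 0.0853
grasp_force: 0.0
```

>>> drive_tool:
  increments:
    - [[0,0,-2],[0,0,0],0]
    - [[0,0,0],[0,0,0],0]
    - [[0,0,0],[0,0,0],0]
    - [[0,0,0],[0,0,0],0]
    - [[0,0,0],[0,0,0],0]
    - [[0,0,0],[0,0,0],0]
    - [[0,0,0],[0,0,0],0]
    - [[0,0,0],[0,0,0],0]

```text
clock: 4.45
eef_pos: [0.4761, -0.1079, -0.0026]
tool_rot: [-0.171, 0.985, -0.0, 0.001]
ft_force: [-0.8, 0.9, 6.1]
grip_width: 0.0585
grasp_force: 66.4
```

>>> drive_tool:
  increments:
    - [[0,0,5],[0,0,0],0]
    - [[0,0,15],[0,0,0],0]
    - [[0,0,25],[0,0,0],0]
    - [[0,0,25],[0,0,0],0]
    - [[0,0,18],[0,0,0],0]
    - [[0,0,0],[0,0,0],0]

```text
clock: 4.95
eef_pos: [0.4778, -0.1084, 0.088]
tool_rot: [-0.171, 0.985, -0.001, 0.003]
ft_force: [0.6, -0.3, -1.7]
grip_width: 0.0586
grasp_force: 65.7
```

>>> drive_tool:
  increments:
    - [[-3,20,0],[0,0,6.87],0]
    - [[-4,20,0],[0,0,6.87],0]
    - [[-3,20,0],[0,0,6.87],0]
    - [[-4,20,0],[0,0,6.87],0]
    - [[-3,20,0],[0,0,6.87],0]
    - [[-4,20,0],[0,0,6.87],0]
    - [[-3,20,0],[0,0,6.87],0]
    - [[-4,20,0],[0,0,6.87],0]

```text
clock: 5.62
eef_pos: [0.4459, 0.0531, 0.083]
tool_rot: [-0.609, 0.793, 0.001, -0.001]
ft_force: [0.5, 0.3, -2.4]
grip_width: 0.0586
grasp_force: 65.6
```

>>> drive_tool:
  increments:
    - [[-3,20,0],[0,0,6.87],0]
    - [[-4,20,0],[0,0,6.87],0]
    - [[0,0,0],[0,0,0],0]
    - [[0,0,0],[0,0,0],0]
    - [[0,0,0],[0,0,0],0]

```text
clock: 6.03
eef_pos: [0.4394, 0.0919, 0.0834]
tool_rot: [-0.697, 0.717, 0.0, -0.001]
ft_force: [-0.2, -0.7, -2.2]
grip_width: 0.0586
grasp_force: 65.6
```

```bash
cat > st.py <<'E'
from h import *
def stat(n=6):
    O=[]
    for i in range(n): camera("top"); O.append(get_obs())
    m=lambda k:np.mean([o[k] for o in O],0); q=m("tool_rot")
    print("pos",m("eef_pos").round(5),"yaw",round((2*np.arctan2(q[1],q[0])-np.pi/2)%(2*np.pi),4),"F",m("ft_force").round(2),"T",m("ft_torque").round(3),"w",m("grip_width").round(4),"t",O[-1]["clock"])
    return m("eef_pos")
E
python3 - <<'E'
from st import *
p=stat()
c=camera("top"); cs=camera("scene")
for q in(c,cs):
    d=silhouettes("tray",q); print([(x["conf"],x["bbox"]) for x in d])
    m0=[p[0],p[1],1.543]; z=p[2]+.0026
    if d: print(fit([q],[max((x["region"] for x in d),key=lambda r:(mask(q,TRAY,m0+[z])*r).sum())],TRAY,m0,(z,)))
cv2.imwrite("pics/c1.png",cv2.resize(cs["image"][160:360,150:390,::-1],None,fx=3,fy=3,interpolation=2))
E
```

```text
pos [0.43997 0.09156 0.08387] yaw 3.112 F [-0.36  0.09 -2.47] T [ 0.011 -0.004  0.013] w 0.0584 t 6.3333
[(0.62, [157.8, 249.3, 192.2, 281.1])]
(array([0.44092285, 0.08605166, 1.54722009]), np.float64(1.313591255573134))
[(0.86, [182.0, 234.8, 273.7, 291.8])]
(array([0.44064949, 0.09184715, 1.53138846]), np.float64(0.48231504198831104))
```

View pics/c1.png

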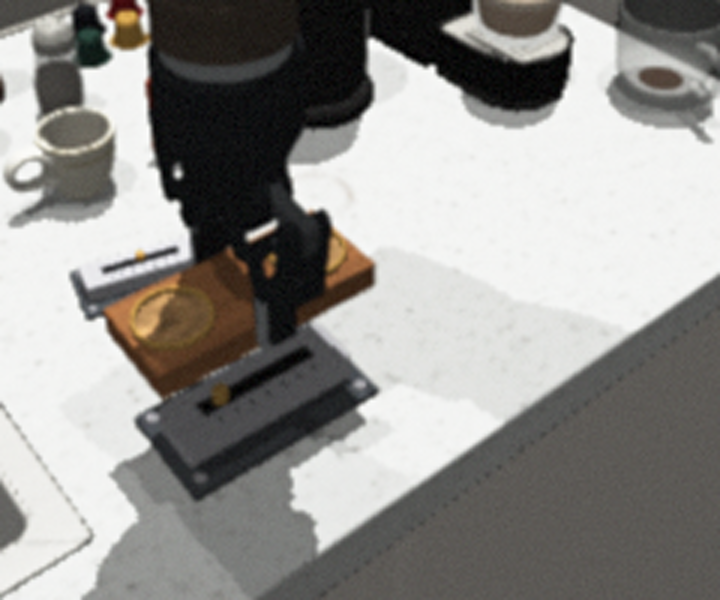

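>>> drive_tool:
  increments:
    - [[1.2,0,-20],[0,0,0],0]
    - [[0,0,-18],[0,0,0],0]
    - [[0,0,-8],[0,0,0],0]
    - [[0,0,0],[0,0,0],0]
    - [[0,0,0],[0,0,0],0]
    - [[0,0,0],[0,0,0],0]

```text
clock: 7.03
eef_pos: [0.442, 0.0924, 0.0389]
tool_rot: [-0.697, 0.717, -0.0, 0.001]
ft_force: [0.3, -0.4, -2.6]
grip_width: 0.0585
grasp_force: 65.5
```

>>> drive_tool:
  increments:
    - [[0,0,-1.5],[0,0,0],0]
    - [[0,0,-1],[0,0,0],0]
    - [[0,0,-0.5],[0,0,0],0]
    - [[0,0,0],[0,0,0],0]
    - [[0,0,0],[0,0,0],0]

```text
clock: 7.45
eef_pos: [0.4414, 0.0923, 0.0354]
tool_rot: [-0.697, 0.717, -0.0, 0.0]
ft_force: [0.0, -0.4, -2.0]
grip_width: 0.0585
grasp_force: 65.5
```

>>> drive_tool:
  increments:
    - [[0,0,-0.7],[0,0,0],0]
    - [[0,0,0],[0,0,0],0]
    - [[0,0,0],[0,0,0],0]

```text
clock: 7.7
eef_pos: [0.4412, 0.0923, 0.0344]
tool_rot: [-0.697, 0.717, 0.0, -0.0]
ft_force: [-0.3, -0.4, -2.3]
grip_width: 0.0588
grasp_force: 65.5
```

```bash
python3 -c "
from st import *
stat()"
```

```text
pos [0.44127 0.09227 0.03447] yaw 3.1137 F [ 0.14 -0.01 -1.94] T [-0.004 -0.    -0.02 ] w 0.0586 t 8.0
```

>>> drive_tool:
  increments:
    - [[0,0,-0.7],[0,0,0],0]
    - [[0,0,0],[0,0,0],0]
    - [[0,0,0],[0,0,0],0]

```text
clock: 8.25
eef_pos: [0.4412, 0.0923, 0.0337]
tool_rot: [-0.697, 0.717, 0.0, -0.0]
ft_force: [-0.3, 0.2, -1.4]
grip_width: 0.0589
grasp_force: 65.5
```

>>> drive_tool:
  increments:
    - [[0,0,-0.7],[0,0,0],0]
    - [[0,0,0],[0,0,0],0]
    - [[0,0,0],[0,0,0],0]

```text
clock: 8.5
eef_pos: [0.4412, 0.0923, 0.033]
tool_rot: [-0.697, 0.717, 0.0, -0.0]
ft_force: [0.0, 0.0, -1.8]
grip_width: 0.0589
grasp_force: 65.5
```

```bash
python3 -c "
from st import *
stat()"
```

```text
pos [0.44128 0.09227 0.03308] yaw 3.1137 F [-0.13 -0.16 -2.21] T [-0.001 -0.003  0.012] w 0.0585 t 8.8
```

>>> drive_tool:
  increments:
    - [[0,0,-0.6],[0,0,0],0]
    - [[0,0,0],[0,0,0],0]
    - [[0,0,0],[0,0,0],0]

```text
clock: 9.05
eef_pos: [0.4413, 0.0923, 0.0325]
tool_rot: [-0.697, 0.717, -0.0, 0.0]
ft_force: [-0.1, -0.9, -2.9]
grip_width: 0.0586
grasp_force: 65.6
```

>>> drive_tool:
  increments:
    - [[0,0,-0.5],[0,0,0],0]
    - [[0,0,0],[0,0,0],0]
    - [[0,0,0],[0,0,0],0]

```text
clock: 9.3
eef_pos: [0.4413, 0.0923, 0.0323]
tool_rot: [-0.697, 0.717, -0.0, 0.0]
ft_force: [-1.4, -0.3, 2.1]
grip_width: 0.0587
grasp_force: 66.2
```

>>> drive_tool:
  increments:
    - [[0,0,-0.5],[0,0,0],0]
    - [[0,0,0],[0,0,0],0]
    - [[0,0,0],[0,0,0],0]

```text
clock: 9.55
eef_pos: [0.4414, 0.0922, 0.0322]
tool_rot: [-0.697, 0.717, -0.0, 0.0]
ft_force: [-2.3, -1.5, 6.4]
grip_width: 0.0585
grasp_force: 66.8
```

```bash
python3 -c "
from st import *
stat()"
```

```text
pos [0.44138 0.09225 0.03216] yaw 3.1137 F [-2.55 -1.35  6.59] T [-0.074  0.554  0.046] w 0.0587 t 9.85
```

Light contact at the expected height (about 9 N). I'll ease it off slightly and slide along +y.

>>> drive_tool:
  increments:
    - [[0,2,0.2],[0,0,0],0]
    - [[0,2,0],[0,0,0],0]
    - [[0.1,2,0],[0,0,0],0]
    - [[0,2,0],[0,0,0],0]
    - [[0.1,2,0],[0,0,0],0]
    - [[0,0,0],[0,0,0],0]

```text
clock: 10.35
eef_pos: [0.4424, 0.1018, 0.0323]
tool_rot: [-0.697, 0.717, -0.001, 0.0]
ft_force: [-0.2, -3.3, 5.1]
grip_width: 0.0586
grasp_force: 66.4
```

>>> drive_tool:
  increments:
    - [[0.1,1,0],[0,0,0],0]
    - [[0,1,0],[0,0,0],0]
    - [[0,1,0],[0,0,0],0]
    - [[0,0,0],[0,0,0],0]

```text
clock: 10.68
eef_pos: [0.4424, 0.105, 0.0321]
tool_rot: [-0.697, 0.717, -0.001, 0.0]
ft_force: [1.3, -4.0, 4.7]
grip_width: 0.0584
grasp_force: 66.4
```

>>> drive_tool:
  increments:
    - [[-0.6,1,0],[0,0,0],0]
    - [[0,1,0],[0,0,0],0]
    - [[0,0,0],[0,0,0],0]

```text
clock: 10.93
eef_pos: [0.4403, 0.1082, 0.0311]
tool_rot: [-0.697, 0.717, 0.001, 0.0]
ft_force: [0.4, 0.0, -1.4]
grip_width: 0.0586
grasp_force: 65.7
```

>>> drive_tool:
  increments:
    - [[0,1,0],[0,0,0],0]
    - [[0,0,0],[0,0,0],0]
    - [[0,0,0],[0,0,0],0]

```text
clock: 11.18
eef_pos: [0.4402, 0.1086, 0.0311]
tool_rot: [-0.697, 0.717, 0.001, -0.0]
ft_force: [0.1, 0.6, -2.7]
grip_width: 0.0585
grasp_force: 65.7
```

>>> drive_tool:
  increments:
    - [[0,1,0],[0,0,0],0]
    - [[0,0,0],[0,0,0],0]
    - [[0,0,0],[0,0,0],0]

```text
clock: 11.43
eef_pos: [0.4408, 0.1093, 0.0315]
tool_rot: [-0.697, 0.717, 0.0, -0.0]
ft_force: [0.8, 0.0, -1.7]
grip_width: 0.0585
grasp_force: 65.7
```

The force fell back to tray weight only, so the hole is over the pin. I'll lower gently.

>>> drive_tool:
  increments:
    - [[0.4,0.4,-0.7],[0,0,0],0]
    - [[0,0,-0.7],[0,0,0],0]
    - [[0,0,0],[0,0,0],0]
    - [[0,0,0],[0,0,0],0]

```text
clock: 11.77
eef_pos: [0.4413, 0.1096, 0.0302]
tool_rot: [-0.697, 0.717, 0.0, -0.0]
ft_force: [-0.4, 0.0, -2.1]
grip_width: 0.0583
grasp_force: 65.7
```

>>> drive_tool:
  increments:
    - [[0,0,-0.7],[0,0,0],0]
    - [[0,0,-0.7],[0,0,0],0]
    - [[0,0,0],[0,0,0],0]
    - [[0,0,0],[0,0,0],0]

```text
clock: 12.1
eef_pos: [0.4413, 0.1096, 0.0288]
tool_rot: [-0.697, 0.717, 0.0, -0.0]
ft_force: [0.2, -0.7, -2.1]
grip_width: 0.0586
grasp_force: 65.7
```

```bash
python3 -c "
from st import *
stat()"
```

```text
pos [0.4414  0.10968 0.0289 ] yaw 3.1137 F [-0.11 -0.33 -2.43] T [-0.01   0.014 -0.008] w 0.0585 t 12.4
```

>>> drive_tool:
  increments:
    - [[0,0,-1.5],[0,0,0],0]
    - [[0,0,-1.5],[0,0,0],0]
    - [[0,0,-1],[0,0,0],0]
    - [[0,0,0],[0,0,0],0]
    - [[0,0,0],[0,0,0],0]

```text
clock: 12.82
eef_pos: [0.4412, 0.1097, 0.0247]
tool_rot: [-0.697, 0.717, 0.0, -0.0]
ft_force: [-0.6, -0.4, -3.0]
grip_width: 0.0587
grasp_force: 65.7
```

>>> drive_tool:
  increments:
    - [[0,0,-0.8],[0,0,0],0]
    - [[0,0,-0.8],[0,0,0],0]
    - [[0,0,0],[0,0,0],0]
    - [[0,0,0],[0,0,0],0]

```text
clock: 13.15
eef_pos: [0.4413, 0.1097, 0.0232]
tool_rot: [-0.697, 0.717, 0.0, -0.0]
ft_force: [0.1, -0.1, -2.1]
grip_width: 0.0586
grasp_force: 65.7
```

>>> drive_tool:
  increments:
    - [[0,0,-0.5],[0,0,0],0]
    - [[0,0,0],[0,0,0],0]
    - [[0,0,0],[0,0,0],0]

```text
clock: 13.4
eef_pos: [0.4414, 0.1097, 0.0228]
tool_rot: [-0.697, 0.717, -0.0, 0.0]
ft_force: [0.2, 0.9, -1.9]
grip_width: 0.0583
grasp_force: 65.7
```

>>> drive_tool:
  increments:
    - [[0,0,-0.4],[0,0,0],0]
    - [[0,0,0],[0,0,0],0]
    - [[0,0,0],[0,0,0],0]

```text
clock: 13.65
eef_pos: [0.4415, 0.1097, 0.0225]
tool_rot: [-0.697, 0.717, -0.0, 0.0]
ft_force: [0.5, 0.1, -1.3]
grip_width: 0.0583
grasp_force: 65.7
```

>>> drive_tool:
  increments:
    - [[0,0,-0.3],[0,0,0],0]
    - [[0,0,0],[0,0,0],0]
    - [[0,0,0],[0,0,0],0]

```text
clock: 13.9
eef_pos: [0.4415, 0.1097, 0.0224]
tool_rot: [-0.697, 0.717, -0.0, 0.0]
ft_force: [-1.9, -0.1, 4.7]
grip_width: 0.0587
grasp_force: 66.2
```

Contact with the deck at the home height. Releasing and backing up.

>>> drive_tool:
  increments:
    - [[0,0,0],[0,0,0],0.8]
    - [[0,0,0],[0,0,0],1]
    - [[0,0,0],[0,0,0],1]
    - [[0,0,0],[0,0,0],1]
    - [[0,0,0],[0,0,0],1]
    - [[0,0,0],[0,0,0],1]

```text
clock: 14.4
eef_pos: [0.4414, 0.1097, 0.022]
tool_rot: [-0.697, 0.717, 0.0, -0.0]
ft_force: [0.4, -1.4, 0.1]
grip_width: 0.0854
grasp_force: 0.0
```

>>> drive_tool:
  increments:
    - [[0,0,10],[0,0,0],1]
    - [[0,0,25],[0,0,0],1]
    - [[0,0,40],[0,0,0],1]
    - [[0,0,40],[0,0,0],1]
    - [[-40,0,10],[0,0,0],1]
    - [[-40,0,0],[0,0,0],1]
    - [[-40,0,0],[0,0,0],1]
    - [[0,0,0],[0,0,0],1]

```text
clock: 15.07
eef_pos: [0.312, 0.1076, 0.1453]
tool_rot: [-0.698, 0.716, 0.002, -0.004]
ft_force: [-1.4, -0.3, -0.9]
grip_width: 0.0851
grasp_force: 0.0
```

Run:
```python
from st import *
stat(2)
T=[]
for n in("top","scene"):
    q=camera(n); m0=[.4415,.1097,1.543]
    d=silhouettes("tray",q)
    if d: print(n,fit([q],[max((x["region"] for x in d),key=lambda r:(mask(q,TRAY,m0+[.025])*r).sum())],TRAY,m0,(.025,)))
    b=[110,200,260,320] if n=="top" else [140,210,330,350]
    T.append(cv2.resize(q["image"][b[1]:b[3],b[0]:b[2],::-1],(400,300),interpolation=2))
cv2.imwrite("pics/f.png",np.hstack(T))
```

```text
pos [0.31836 0.10911 0.14676] yaw 3.1151 F [ 1.43 -0.15  0.13] T [ 0.004 -0.065  0.018] w 0.0853 t 15.1667
top (array([0.44227379, 0.10997259, 1.52092513]), np.float64(0.05204053486838161))
scene (array([0.44147623, 0.1102926 , 1.54519842]), np.float64(0.03085673658016353))
```

View pics/f.png

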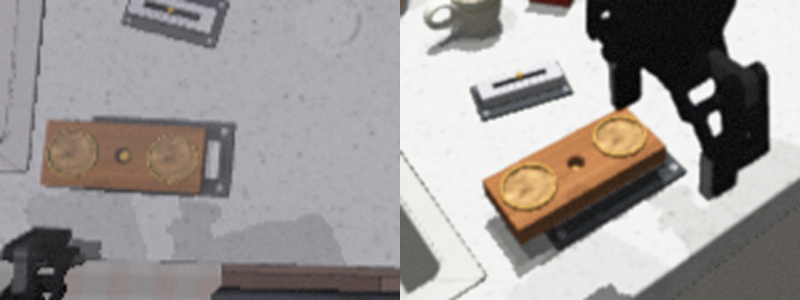

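The tray lies flat at deck height and in line with the rail. In the top view the brass pin shows in its hole at about (123, 155), and the arm is clear.

```bash
python3 -c "
from workcell import *
print(job_done())"
```

```text
the job is handed in; nothing more can be done
None
```

The tray is on the stand, flat on the rail and in line with it, with the pin in its hole; the job was handed in at about 15 s of the 72 s allowed, with the arm clear and no push on the stand read above about 9 N.

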